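# Level and lock a chased panel and take the pitch pot off the heat

## Task

The chased copper panel is about to have warm pitch poured into its hollow back. Tip the panel down until it lies level in its turn-over frame, then tighten the frame's locking knob (clockwise, as far as it goes). Once it is locked, take the pitch pot off the hotplate and set it down gently, upright and wholly on the bare firebrick slab, without ever tipping it; the hotplate must end switched off, with everything else on the bench left where it stands.

Things in the scene. Friction and masses are not known exactly. Their poses are not given: they have to be found in the camera images.
- frame: Aluminium turn-over frame, fixed: 130 (x) x 262 (y) mm on the bench, uprights 40 x 14 mm, 132 mm high, at y = +115 and -115 mm. Origin: centre of its underside. The panel's pivot axis runs along its y axis, 105 mm above the origin, midway in x; its x axis points away from the robot to within its yaw. It stands left or right of the slab.
- panel (a joint): Rotation (rad) of the copper panel about its long axis. 0 = level, hollow back up; positive = its far (frame +x) long edge is up. Range -1.35 to 1.35, no stop at level; starts 0.7 to 1.1. The pivot is stiff (about 0.12 N m: a few newtons on the edge turn it) and stays where it is left.
- panel_rim (a point): Middle of the panel's raised long edge, on top of the rim: 53 mm from the pivot axis along the sheet and 6.5 mm off the sheet's mid-plane, which holds the axis. The sheet is 3 mm thick, 110 mm across and 180 mm long, centred on the axis, with a rim 3 mm wide standing 5 mm proud of its back all round; steel jaws hold its short ends. Pushed down along its arc, this edge turns the panel level.
- lock_knob (a joint): Turn (rad) of the locking knob on top of the frame's +y upright, about the vertical; grows clockwise seen from above; starts 0 to 0.3 (loose) and comes to a dead stop at 1.4 (tight). Friction 0.06 N m; it stays where it is left. At 0 the knob's bar lies along the frame's x axis; at value q it has turned clockwise by q from there.
- knob_grip (a point): On the knob's vertical axis, half-way up its black bar: the bar is 50 mm long, 14 mm wide and 28 mm high (14 mm above and below this point), with a white mark at one end. 160 mm above the bench.
- hotplate: Grey electric hotplate, fixed to the bench: 280 (x) x 200 (y) mm, 66 mm high, with a round black iron plate 145 mm across on top, its centre 50 mm towards +x of the origin and its top 78 mm above the bench. Origin: centre of its underside; +x points away from the robot to within its yaw. The paddle switch is near its robot-side end. It stands on the other side of the slab from the frame.
- switch (a joint): Angle (rad) of the red paddle switch (rocker 50 x 30 mm, 8 mm thick, pivot 85 mm towards -x of the hotplate's origin and 77 mm above the bench, between two black cheeks 34 mm apart, tops 75 mm above the bench). 0 = on (robot-side end up), 0.4 = off (that end pressed fully down, about 8 mm). 1 to 2 N moves it; it stays where it is left. Starts 0 to 0.05.
- switch_end (a point): Near the raised, robot-side end of the paddle, on its upper face: 22 mm from the paddle's pivot. Press here, straight down.
- pot: The black iron pitch pot with lid, loose, 0.4 to 0.8 kg: body 114 mm across at the rim, 96 mm across the foot, 103 mm high, too wide for a gripper. Origin: centre of its foot. Starts on the hotplate's iron plate.
- pot_center (a point): The pot's centre line, 50 mm above its foot. The point's z axis points up through the pot, its y axis along the bail's grip.
- pot_bail (a point): Middle of the wooden grip on the pot's stiff upright bail: a bar 16 mm thick and 64 mm long along the pot's y axis, straight above the pot's centre, 172 mm above its foot. The bail does not swing. Below the grip 44 mm are free above the lid's knob. Pinch it from above, fingers either side along the pot's x axis.
- slab: Bare sand-coloured firebrick slab, fixed: 180 (x) x 150 (y) x 40 mm high, between frame and hotplate. Origin: centre of its underside; its top is 40 mm above the bench.
- yellow_tin: Bystander: yellow tin, 80 mm across, 55 mm high, loose, beyond the slab. Origin: centre of its underside.
- red_tin: Bystander: dark red tin, 96 mm across, 50 mm high, loose, beyond the slab. Origin: centre of its underside.
- flux_jar: Bystander: small glass jar with black cap, 48 mm across, 65 mm high, loose, on the robot's side of the slab. Origin: centre of its underside.
- hammer: Bystander: chasing hammer lying on the bench, 220 mm long, loose. Origin on the bench under its handle.
- brick_end: Bystander: broken dark firebrick 70 x 85 x 55 mm, loose. Origin: centre of its underside.
- brass_punch: Bystander: brass doming punch standing on end, 28 mm across the foot, 62 mm high, loose, on the robot's side of the slab. Origin: centre of its underside.
Mind the look-alikes: they are no part of the job. Leave any turquoise look-alike of the pot alone.

How it is judged:
By the outcome, as a careful person would: the job done as asked, in the order asked, and still so for the second after the job is handed in, with the robot touching nothing.
It also fails if it takes over 72 s, if anything falls off the work surface, if the arm or the gripper's body presses on something with over 40 N, if the wrist force passes 120 N, or if a joint passes its speed limit or range.

## Robot

A 6-joint arm with a two-finger parallel gripper is mounted at the origin on the work surface. World frame = base frame: x ahead of the robot, y to its left, z up, the work surface at z = 0. Lengths are in m, angles in rad, forces in N, time in s.
With the tool pointing down it reaches from about 0.25 to 0.775 m from the base axis. Payload 4 kg.
Tool frame: the origin (TCP) lies midway between the tips of the shut fingers; the grasp point (between the pads) lies 19 mm behind it; z points along the fingers, y is the line along which they close (so a half turn about z gives the same grasp; the last joint's range is limited). The gripper opens to 94 mm and grips with 3 to 60 N. Pads are 16 mm wide; open, the fingers measure 119 mm over their backs; the gripper's body (75 mm by 177 mm) begins 78 mm behind the grasp point.
Start: joints at [-1.386, 0.087, 1.371, -0, 1.684, -0.103], TCP at [0.156, -0.527, 0.206] pointing down, gripper open.
Joint ranges: [-3.1, 3.1], [-0.76, 2.03], [0.27, 2.55], [-1.08, 4.22], [0.17, 2.65], [-2.57, 2.57]. Speed limits (rad/s): [2.79, 2.79, 3.14, 3.14, 3.14, 3.14].

## Interface

Orientations are given as [roll, pitch, yaw] about the fixed x, y, z axes, in that order (R = Rz(yaw) Ry(pitch) Rx(roll)).
In Python, from bench import get_obs, snapshot, close_job gives the robot as it stands. The module is installed in compiled form; this text tells all that it offers.
- The arm moves only by the tool drive_tool, never from a script. Its argument "commands" is a list of rows, each a list of 6 numbers: the shift along the tool's x, y, z in units of 0.04 m (1.0 is 0.04 m), then the turn, a rotation vector about the tool's x, y, z in units of 0.1 rad (1.0 is 0.1 rad). In form: [[dx, dy, dz, wx, wy, wz], ...]. A call has 1 to 20 rows; each row shifts and turns the commanded pose from where the row before left it, along the tool's axes as they then stand; what a row does not reach is not made up. A row lasts 1/8 s, in which the tool goes at most 62.5 mm and 10.7 degrees, less where a joint would pass 70% of its speed; a pose out of reach is approached as far as the arm can. A call with a number of a shift or a turn outside -1 to 1 is refused whole. A call with a gripper value outside its range is refused whole. "gripper" is the closure, from 0 (fully open) to 1 (shut), set as the call begins (left out, the last holds). The fingers move at their own pace and stop on an object; the grip force is fixed at half the most. Time passes only in rows, so rows that do not move let the fingers close. It gives the time, the measured TCP pose, the force, the opening and the grip force at its end, in the units of the state.
- get_obs(): the state, without advancing time (a new reading comes with each control period).
- snapshot(name): name is "side" or "top"; returns a dict with "image" (420x560x3 uint8, blue, green, red), "range_z" (420x560 float32, m along the optical axis (not along the pixel's ray), 0 where there is no reading), "fx", "fy", "cx", "cy" (pixels), "rvec" (rotation vector, rad) and "tvec" (3), from world to camera coordinates, as OpenCV has them. Camera axes: x right, y down, z forward; pixel columns grow to the right and rows downward; lengths in m; the calibration is good to about 2 mm. A picture is of the moment at which its call begins.
- close_job(): hands the job in; it is judged then, once.
The state is a dict: "time": time; "joint_positions": joint angles; "qvel": joint speeds; "joint_torque": joint torques, N m; "tool_pos": TCP position; "ee_rot": TCP orientation; "wrist_force": force on the tool from outside, world axes, zero at the start; "wrist_torque": the same for the moment, N m; "width": finger opening in m; "finger_force": force on a finger pad.
Only numpy, scipy, OpenCV 4.12 (cv2) and the standard library are available. Lean on these libraries where they do the work, as an engineer would, in place of code of your own. Each camera call takes 0.05 s, during which the arm holds its last target. There are 200 camera calls.

## Working session

There is one attempt and no reset: what is moved stays moved. The work goes in short steps, Python scripts to look and compute and a tool call to move; the robot and the scene stay as the last step left them, time stands still between calls to the robot, and variables do not carry over. Pictures are saved under pics/ and viewed, at most 10 in all, crops included, and the job is handed in when it is done.

Besides the shell and the picture viewer there is one more tool, called after "Emit:" by a JSON object that holds its "op" and its "data", one argument or row to a line. drive_tool: Moves the arm, as the interface text tells. Its arguments: {"type":"object","properties":{"commands":{"type":"array"},"gripper":{"type":"number"}},"required":["commands"]}

```bash
mkdir -p pics; cat > h.py <<'E'
import numpy as np, cv2
from bench import get_obs, snapshot
def snap(n,tag):
    s=snapshot(n); cv2.imwrite(f'pics/{tag}.png',s['image']); np.savez(f'pics/{tag}.npz',**s); return s
def load(tag): return dict(np.load(f'pics/{tag}.npz'))
def cloud(s):
    z=s['range_z'].astype(float); v,u=np.mgrid[:z.shape[0],:z.shape[1]]
    P=np.stack([(u-s['cx'])/s['fx']*z,(v-s['cy'])/s['fy']*z,z],-1)
    R=cv2.Rodrigues(s['rvec'])[0]
    W=(P-s['tvec'].reshape(3))@R; W[z<=0]=np.nan
    return W
def ray(s,u,v,h):
    R=cv2.Rodrigues(s['rvec'])[0]; t=s['tvec'].reshape(3)
    c=-R.T@t; d=R.T@np.array([(u-s['cx'])/s['fx'],(v-s['cy'])/s['fy'],1.]); return c+d*(h-c[2])/d[2]
E
python3 - <<'E'
from h import *
a=snap('top','t0');b=snap('side','s0')
cv2.imwrite('pics/both0.png',cv2.resize(np.hstack([a['image'],b['image']]),(800,300)))
for s in(a,b):
    R=cv2.Rodrigues(s['rvec'])[0];print(-R.T@s['tvec'].reshape(3),R[2],s['fx'])
o=get_obs();print(o)
E
```

```text
[0.3953766  0.11791477 1.39052381] [ 1.14240049e-01 -8.39155752e-04 -9.93452821e-01] 393.14678551385543
[ 0.37733839 -0.68330729  0.69878361] [ 0.17348524  0.82574748 -0.53669727] 385.642650623861
{'time': 0.1, 'joint_positions': array([-1.38611415e+00,  8.78199367e-02,  1.37208657e+00, -6.03043277e-06,
        1.68359341e+00, -1.03065048e-01]), 'qvel': array([ 2.04243105e-03, -3.60096746e-05, -3.53504318e-03, -6.37476293e-05,
        1.97663712e-04, -6.00849919e-04]), 'joint_torque': array([ 1.34020214e-03, -3.41254628e+01, -3.03301156e+01,  7.20328954e-02,
        3.04137950e-02, -9.02491138e-05]), 'tool_pos': array([ 0.15600722, -0.52689753,  0.20446305]), 'ee_rot': array([-3.13969490e+00, -1.90262104e-04,  2.87746372e-01]), 'wrist_force': array([-1.3523096 , -0.04834966, -0.21313751]), 'wrist_torque': array([-0.00860194, -0.02986191, -0.0327453 ]), 'finger_force': 0.0, 'width': 0.09400292601064786}
```

View pics/t0.png

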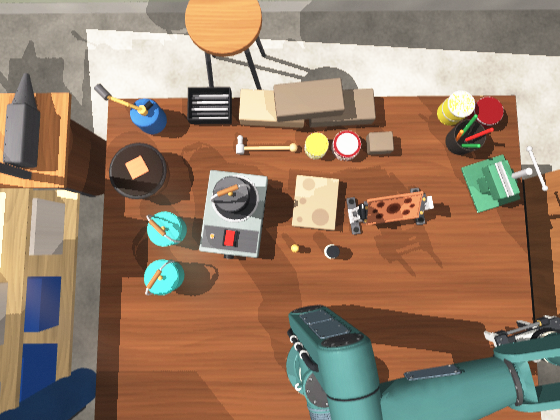

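View pics/s0.png

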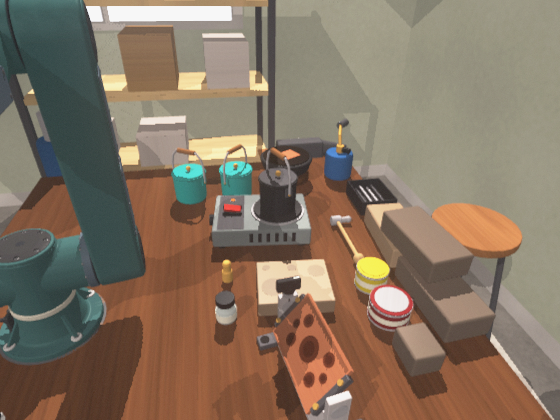

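The top view shows the frame with the tilted panel at px (350-435, 190-230), its knob at (355,212). The slab is at (317,202), and the hotplate at (235,212) with the red switch at (231,238). The pot on it, black with a wooden bail grip, is at (233,190). Look-alikes: turquoise pots at (165,230) and (163,277), and a black bowl at (138,168). Only the black lidded pot on the iron plate fits, so I'll confirm it in a crop.

```bash
python3 - <<'E'
from h import *
a=load('t0');b=load('s0')
c1=cv2.resize(a['image'][160:260,190:290],(400,400),interpolation=cv2.INTER_CUBIC)
c2=cv2.resize(a['image'][170:250,335:435],(400,320),interpolation=cv2.INTER_CUBIC); c2=cv2.copyMakeBorder(c2,0,80,0,0,0)
c3=cv2.resize(b['image'][140:250,200:320],(400,200*2-40))[:200];
cv2.imwrite('pics/crop0.png',np.hstack([c1,c2]))
W=cloud(a);im=a['image'];hsv=cv2.cvtColor(im,cv2.COLOR_BGR2HSV)
def st(n,m):
    P=W[m];P=P[~np.isnan(P[:,0])];v,u=np.nonzero(m)
    print(n,len(P),'mean',P.mean(0).round(4),'min',P.min(0).round(3),'max',P.max(0).round(3));return P
z=W[...,2]
def box(u0,u1,v0,v1):
    m=np.zeros(z.shape,bool);m[v0:v1,u0:u1]=1;return m
# slab
m=box(285,345,170,240)&(abs(z-.04)<.006);P=st('slab',m);print(cv2.minAreaRect(P[:,:2].astype(np.float32)))
m=box(195,275,165,262)&(abs(z-.066)<.006);P=st('hot',m);print(cv2.minAreaRect(P[:,:2].astype(np.float32)))
m=box(215,250,228,250)&(hsv[...,1]>150)&((hsv[...,0]<8)|(hsv[...,0]>172))&(hsv[...,2]>90);P=st('switch',m);print(cv2.minAreaRect(P[:,:2].astype(np.float32)))
m=box(205,260,165,215)&(z>.225);P=st('bail',m);print(cv2.minAreaRect(P[:,:2].astype(np.float32)))
m=box(205,260,165,225)&(z>.15)&(z<.2);P=st('potlid',m);print(cv2.minEnclosingCircle(P[:,:2].astype(np.float32)))
m=box(340,372,185,235)&(z>.155);P=st('knob',m);print(cv2.minAreaRect(P[:,:2].astype(np.float32)))
m=box(340,440,180,240)&(abs(z-.132)<.006);P=st('upr',m)
for s in(P[P[:,1]>-.1],P[P[:,1]<-.15]):
    if len(s):print(s.mean(0),len(s))
m=box(340,445,180,240)&(z>.03);P=st('frameall',m)
E
```

```text
slab 2145 mean [ 0.5538 -0.0035  0.0399] min [ 0.459 -0.084  0.034] max [0.649 0.078 0.046]
((0.5548333525657654, -0.00398959219455719), (0.15001451969146729, 0.18001636862754822), 83.77155303955078)
hot 2961 mean [0.4915 0.2774 0.0662] min [0.37  0.166 0.06 ] max [0.664 0.392 0.072]
((0.5159298777580261, 0.27752000093460083), (0.2000475376844406, 0.28023749589920044), 82.79573822021484)
switch 141 mean [0.4308 0.2884 0.0802] min [0.407 0.272 0.063] max [0.457 0.307 0.089]
((0.43050384521484375, 0.2894051969051361), (0.03253137692809105, 0.05013232305645943), 82.06330871582031)
bail 157 mean [0.5665 0.2703 0.2531] min [0.544 0.22  0.225] max [0.589 0.323 0.262]
((0.566641628742218, 0.27159053087234497), (0.015676390379667282, 0.11140318214893341), 22.32328987121582)
potlid 897 mean [0.5635 0.2707 0.1804] min [0.511 0.213 0.153] max [0.621 0.328 0.199]
((0.5646965503692627, 0.27063971757888794), 0.06236695498228073)
knob 87 mean [ 0.5087 -0.137   0.1714] min [ 0.486 -0.15   0.155] max [ 0.533 -0.13   0.178]
((0.5095351338386536, -0.14031526446342468), (0.04703187942504883, 0.018807267770171165), 2.655860662460327)
upr 275 mean [ 0.5451 -0.2748  0.1323] min [ 0.489 -0.374  0.126] max [ 0.572 -0.13   0.138]
[ 0.54579182 -0.27800941  0.13222278] 269
frameall 1790 mean [ 0.5241 -0.2493  0.1119] min [ 0.473 -0.375  0.031] max [ 0.573 -0.119  0.178]
```

View pics/crop0.png

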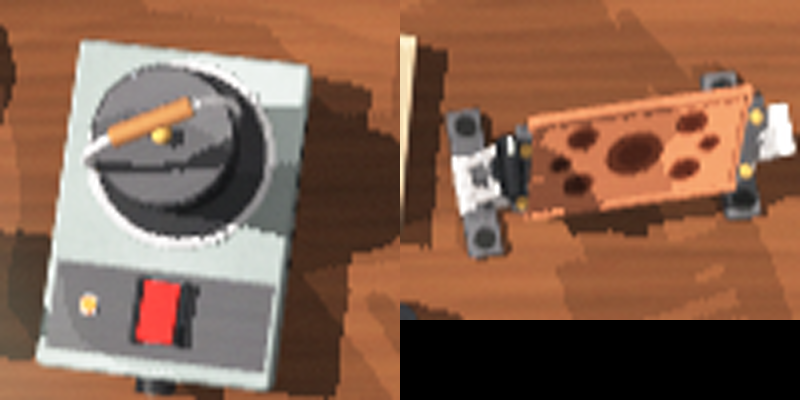

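The crop confirms the black lidded pot with the wooden bail grip. The knob is the black bar on the frame's left upright. Now finer measurements, with the side view as a cross-check.

```bash
python3 - <<'E'
from h import *
from scipy.spatial.transform import Rotation as Ro
for tag in('t0','s0'):
    a=load(tag);W=cloud(a);z=W[...,2];x=W[...,0];y=W[...,1];hsv=cv2.cvtColor(a['image'],cv2.COLOR_BGR2HSV);H,S,V=[hsv[...,i].astype(int) for i in range(3)]
    print(tag)
    copper=(H<15)&(S>100)&(V>80)
    m=copper&(abs(y+.25)<.09)&(abs(x-.525)<.06)&(z>.04)&(z<.18)
    P=W[m]
    for k in range(4):
        c=np.median(P,0) if k==0 else P.mean(0);n=np.linalg.svd(P-c,full_matrices=False)[2][2]
        d=(P-c)@n;P=P[abs(d)<max(.002,1.5*d.std())]
    n*=np.sign(n[2]);print('panel n',n,'c',P.mean(0),len(P),'angle',np.arccos(n[2]),'yaw',np.arctan2(-n[1],-n[0]),'zrange',W[m][:,2].min(),W[m][:,2].max())
    print(' x range',W[m].min(0),W[m].max(0))
    m=(z>.168)&(z<.185)&(abs(y+.14)<.04)&(abs(x-.51)<.05); P=W[m];
    if len(P): r=cv2.minAreaRect(P[:,:2].astype(np.float32));print('knob',len(P),P.mean(0),r)
    m=copper&(z>.235)&(z<.275)&(abs(x-.567)<.06)&(abs(y-.27)<.07);P=W[m];print('grip',len(P),P.mean(0),P.min(0),P.max(0),cv2.minAreaRect(P[:,:2].astype(np.float32)))
    for nm,xx,yy in(('upr+',.51,-.14),):
        m=(abs(z-.132)<.005)&(abs(x-xx)<.05)&(abs(y-yy)<.05);print(nm,m.sum(),W[m].mean(0) if m.any() else'')
    # white uprights in top
    m=(S<50)&(V>150)&(abs(x-.53)<.08)&(abs(y+.25)<.16)&(z>.11);P=W[m];
    for s in(P[P[:,1]>-.25],P[P[:,1]<-.25]):
        if len(s):print('white',len(s),s.mean(0),cv2.minAreaRect(s[:,:2].astype(np.float32)))
    m=(H<8)|(H>172);m&=(S>150)&(abs(x-.43)<.04)&(abs(y-.288)<.03)&(z>.07)
    P=W[m];c=P.mean(0);n=np.linalg.svd(P-c,full_matrices=False)[2][2];print('sw',len(P),c,n,P[:,2].max())
    for nm,xx,yy in(('jar',.43,-.04),('punch',.44,.06)):
        pass
a=load('t0');W=cloud(a);z=W[...,2]
for nm,(u0,u1,v0,v1) in dict(jar=(322,342,242,262),punch=(288,302,242,256),ytin=(300,330,132,160),rtin=(332,362,130,160)).items():
    P=W[v0:v1,u0:u1].reshape(-1,3);P=P[P[:,2]>.035];print(nm,P.mean(0).round(3),P.min(0).round(3),P.max(0).round(3))
E
```

```text
t0
panel n [-0.74380575 -0.10463167  0.66015546] c [ 0.52483918 -0.25497675  0.10664274] 813 angle 0.8497706210106358 yaw 0.1397536799595474 zrange 0.06189833946934275 0.15725170511051872
 x range [ 0.47325781 -0.33993907  0.06189834] [ 0.57341745 -0.16152069  0.15725171]
knob 69 [ 0.50871296 -0.13795114  0.17385976] ((0.5093430280685425, -0.13793973624706268), (0.047354187816381454, 0.013121532276272774), 4.9459991455078125)
grip 75 [0.56555347 0.27075222 0.25576734] [0.55016546 0.2433219  0.24739646] [0.5820361  0.30174925 0.26172394] ((0.5660436749458313, 0.27198341488838196), (0.014744339510798454, 0.06080425903201103), 21.904706954956055)
upr+ 31 [ 0.53097869 -0.1688272   0.13263313]
white 30 [ 0.51222231 -0.13282742  0.13423929] ((0.510084867477417, -0.13031154870986938), (0.016003474593162537, 0.039909105747938156), 81.85565185546875)
white 78 [ 0.53833903 -0.36362342  0.1274498 ] ((0.5396783947944641, -0.36257100105285645), (0.03739370405673981, 0.02030465379357338), 3.596116542816162)
sw 135 [0.4314277  0.28803374 0.08084911] [-0.13963151  0.04881157 -0.98899973] 0.089263410
[... 705 characters left out ...]
21]
white 53 [ 0.51129543 -0.13750727  0.14573462] ((0.5094596147537231, -0.14037872850894928), (0.04288022965192795, 0.016543099656701088), 4.982301712036133)
white 257 [ 0.53715288 -0.36624071  0.13144544] ((0.538210391998291, -0.35997068881988525), (0.039713963866233826, 0.026682725176215172), 6.653999328613281)
sw 101 [0.43070609 0.28730312 0.08170154] [-0.16540916  0.00993924 -0.98617494] 0.08874956464332864
jar [ 0.385 -0.055  0.062] [ 0.364 -0.079  0.035] [ 0.408 -0.034  0.078]
punch [0.397 0.07  0.058] [0.385 0.059 0.037] [0.405 0.079 0.067]
ytin [ 0.755 -0.01   0.055] [ 0.716 -0.05   0.035] [0.798 0.03  0.065]
rtin [ 0.756 -0.115  0.051] [ 0.709 -0.164  0.036] [ 0.806 -0.068  0.06 ]
```

Emit:
{"op": "drive_tool", "data": {
  "commands": [
    [0,0,0,0,0,0.75],
    [0,0,0,0,0,0.74],
    [0.7,-0.3,0,0,0,0],
    [0.75,-0.4,0,0,0,0],
    [0.78,-0.4,0,0,0,0],
    [0.78,-0.4,0,0,0,0],
    [0.78,-0.4,0,0,0,0],
    [0.78,-0.4,0,0,0,0],
    [0.78,-0.4,0,0,0,0],
    [0.78,-0.4,0,0,0,0],
    [0.78,-0.4,0,0,0,0],
    [0.78,-0.4,0,0,0,0],
    [0.78,-0.4,0,0,0,0],
    [0.78,-0.4,0,0,0,0],
    [0.78,-0.4,0,0,0,0],
    [0.78,-0.4,0,0,0,0],
    [0,0,0,0,0,0]
  ],
  "gripper": 1
}}

```text
time: 2.22
tool_pos: [0.555, -0.248, 0.2042]
ee_rot: [-3.14, 0.001, 0.142]
wrist_force: [-0.6, -0.3, 0.3]
width: 0.0005
finger_force: 0.0
```

Emit:
{"op": "drive_tool", "data": {
  "commands": [
    [0,0,0.5,0,0,0],
    [0,0,0.5,0,0,0],
    [0,0,0.2,0,0,0],
    [0,0,0.18,0,0,0],
    [0.12,0,0.11,0,0,0],
    [0.13,0,0.11,0,0,0],
    [0.08,0,0.11,0,0,0],
    [0.08,0,0.11,0,0,0],
    [0.05,0,0.12,0,0,0],
    [0.05,0,0.12,0,0,0],
    [0.02,0,0.06,0,0,0],
    [0.02,0,0.07,0,0,0],
    [0,0,0,0,0,0],
    [0,0,0,0,0,0]
  ]
}}

```text
time: 3.98
tool_pos: [0.5753, -0.2463, 0.1174]
ee_rot: [-3.141, 0.001, 0.139]
wrist_force: [1.3, 0.0, 1.3]
width: 0.0006
finger_force: 0.7
```

```bash
cat > p.py <<'E'
from h import *
import sys
s=snap('side',sys.argv[1]);W=cloud(s);z=W[...,2];x=W[...,0];y=W[...,1];hsv=cv2.cvtColor(s['image'],cv2.COLOR_BGR2HSV);H,S,V=[hsv[...,i].astype(int) for i in range(3)]
m=(H<15)&(S>100)&(V>60)&(abs(y+.25)<.09)&(abs(x-.525)<.07)&(z>.04)&(z<.18)
P=W[m]
for k in range(5):
    c=P.mean(0);n=np.linalg.svd(P-c,full_matrices=False)[2][2];d=(P-c)@n;P=P[abs(d)<max(.0015,1.5*d.std())]
n*=np.sign(n[2]);f=np.array([np.cos(.139),np.sin(.139)]);print(len(P),c,n,'theta',np.arctan2(-n[:2]@f,n[2]),d.std())
E
python3 p.py s1
```

```text
2456 [ 0.53175086 -0.26531256  0.10872396] [-0.10196257 -0.0148906   0.99467678] theta 0.10322552317240463 0.000745274943747894
```

Emit:
{"op": "drive_tool", "data": {
  "commands": [
    [0.01,0,0.07,0,0,0],
    [0.01,0,0.067,0,0,0],
    [0,0,0,0,0,0],
    [0,0,0,0,0,0]
  ]
}}

```text
time: 4.53
tool_pos: [0.576, -0.2464, 0.1118]
ee_rot: [-3.141, 0.001, 0.139]
wrist_force: [-0.1, 0.8, 0.6]
width: 0.0005
finger_force: 0.2
```

```bash
python3 p.py s2
```

```text
2350 [ 0.53292888 -0.2634605   0.10806559] [ 2.47017637e-03 -3.83369728e-04  9.99996876e-01] theta -0.002393237580472813 0.0007410476616464037
```

Emit:
{"op": "drive_tool", "data": {
  "commands": [
    [0,0,-0.5,0,0,0],
    [0,0,-1,0,0,0],
    [0,0,-1,0,0,0],
    [-0.33,-0.72,-0.25,0,0,0],
    [-0.33,-0.72,0,0,0,0],
    [-0.33,-0.72,0,0,0,0],
    [-0.32,-0.72,0,0,0,0]
  ]
}}

```text
time: 5.45
tool_pos: [0.5076, -0.139, 0.2219]
ee_rot: [-3.141, 0.001, 0.138]
wrist_force: [0.8, -0.0, -0.7]
width: 0.0003
finger_force: 0.0
```

Emit:
{"op": "drive_tool", "data": {
  "commands": [
    [0,0,0,0,0,-1],
    [0,0,0,0,0,-1],
    [0,0,0,0,0,-1],
    [0,0,0,0,0,-1],
    [0,0,0,0,0,-1],
    [0,0,0,0,0,-1],
    [0,0,0,0,0,-1],
    [0,0,0,0,0,-1],
    [0,0,0,0,0,-1],
    [0,0,0,0,0,-1],
    [0,0,0,0,0,-1],
    [0,0,0,0,0,-1],
    [0,0,0,0,0,-1],
    [0,0,0,0,0,-1],
    [0,0,0,0,0,-1],
    [0,0,0,0,0,-1],
    [0,0,0,0,0,-1],
    [0,0,0,0,0,-1],
    [0,0,0,0,0,-1],
    [0,0,0,0,0,-1]
  ],
  "gripper": 0
}}

```text
time: 7.95
tool_pos: [0.5082, -0.1398, 0.2219]
ee_rot: [-3.14, -0.001, 2.142]
wrist_force: [0.1, 0.8, -0.1]
width: 0.0938
finger_force: 0.0
```

Emit:
{"op": "drive_tool", "data": {
  "commands": [
    [0,0,0,0,0,-1],
    [0,0,0,0,0,-1],
    [0,0,0,0,0,-1],
    [0,0,0,0,0,-1],
    [0,0,0,0,0,-1],
    [0,0,0,0,0,-1],
    [0,0,0,0,0,-1],
    [0,0,0,0,0,-1],
    [0,0,0,0,0,-1],
    [0,0,0,0,0,-1],
    [0,0,0,0,0,-0.5],
    [0,0,0,0,0,0]
  ]
}}

```text
time: 9.45
tool_pos: [0.5083, -0.1398, 0.2219]
ee_rot: [3.142, -0.001, -3.095]
wrist_force: [-0.3, 0.1, -0.1]
width: 0.0945
finger_force: 0.0
```

```bash
python3 - <<'E'
from h import *
print(get_obs()['joint_positions'])
a=snap('side','s3');W=cloud(a);z=W[...,2]
m=(z>.165)&(z<.18)&(abs(W[...,1]+.14)<.05)&(abs(W[...,0]-.51)<.05);P=W[m];print(m.sum(),P.mean(0),cv2.minAreaRect(P[:,:2].astype(np.float32)))
cv2.imwrite('pics/s3c.png',cv2.resize(a['image'][200:400,200:400],(600,600)))
E
```

```text
[-3.75660790e-01  3.44346226e-02  1.39398408e+00 -4.44596318e-04
  1.71425339e+00 -1.99288259e+00]
172 [ 0.50400627 -0.14211463  0.17213631] ((0.50691819190979, -0.13942860066890717), (0.04853790998458862, 0.014220367185771465), 5.6315178871154785)
```

View pics/s3c.png

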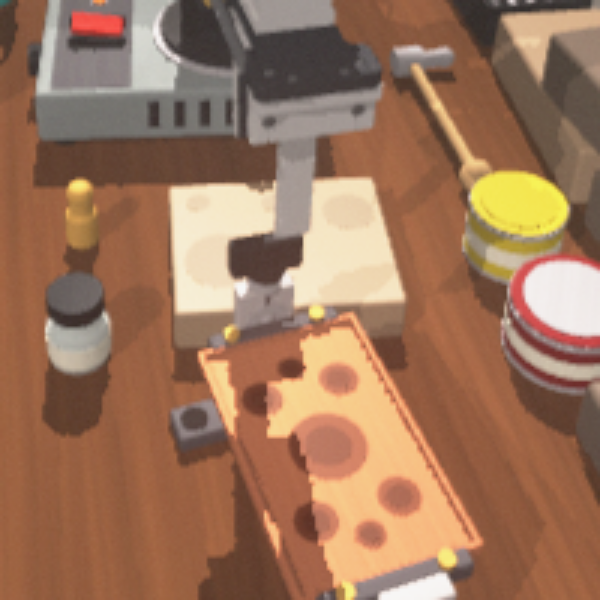

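The panel lies level, and the open gripper straddles the black knob bar at about (265,257) in the crop. I'll descend and close.

Emit:
{"op": "drive_tool", "data": {
  "commands": [
    [0,0,0.7,0,0,0],
    [0,0,0.7,0,0,0],
    [0,0,0.4,0,0,0],
    [0,0,0.15,0,0,0],
    [0,0,0,0,0,0]
  ]
}}

```text
time: 10.12
tool_pos: [0.5089, -0.1398, 0.1447]
ee_rot: [-3.141, 0.0, -3.095]
wrist_force: [0.2, 0.1, -0.4]
width: 0.0939
finger_force: 0.0
```

Emit:
{"op": "drive_tool", "data": {
  "commands": [
    [0,0,0,0,0,0],
    [0,0,0,0,0,0],
    [0,0,0,0,0,0],
    [0,0,0,0,0,0],
    [0,0,0,0,0,0],
    [0,0,0,0,0,0],
    [0,0,0,0,0,0],
    [0,0,0,0,0,0]
  ],
  "gripper": 1
}}

```text
time: 11.12
tool_pos: [0.5086, -0.1382, 0.1443]
ee_rot: [3.139, -0.0, -3.094]
wrist_force: [0.2, 4.9, 0.7]
width: 0.0269
finger_force: 30.0
```

Emit:
{"op": "drive_tool", "data": {
  "commands": [
    [0,0,0,0,0,0],
    [0,0,0,0,0,0]
  ]
}}

```text
time: 11.38
tool_pos: [0.5085, -0.1382, 0.1443]
ee_rot: [3.139, -0.0, -3.094]
wrist_force: [-0.2, 4.9, 1.5]
width: 0.0268
finger_force: 30.0
```

```bash
python3 - <<'E'
from h import *
a=snap('side','s4');b=snap('top','t4')
A=cv2.resize(a['image'][240:320,250:330],(400,400),interpolation=cv2.INTER_CUBIC);B=cv2.resize(b['image'][170:250,330:410],(400,400),interpolation=cv2.INTER_CUBIC)
cv2.imwrite('pics/c4.png',np.hstack([A,B]))
E
```

```text
(no output)
```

View pics/c4.png

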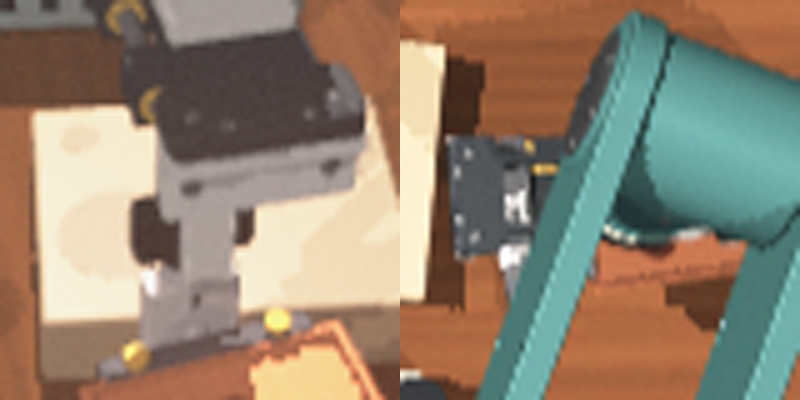

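The 27 mm opening means the fingertips closed on a wider collar under the 14 mm bar. I'll open a little, rise 8 mm and close again.

Emit:
{"op": "drive_tool", "data": {
  "commands": [
    [0,0,0,0,0,0],
    [0,0,0,0,0,0],
    [0,0,0,0,0,0],
    [0,0,-0.2,0,0,0],
    [0,0,0,0,0,0]
  ],
  "gripper": 0.5
}}

```text
time: 12.1
tool_pos: [0.5093, -0.1401, 0.1536]
ee_rot: [-3.14, 0.002, -3.095]
wrist_force: [-0.2, -0.4, 0.1]
width: 0.0468
finger_force: 0.0
```

Emit:
{"op": "drive_tool", "data": {
  "commands": [
    [0,0,0,0,0,0],
    [0,0,0,0,0,0],
    [0,0,0,0,0,0],
    [0,0,0,0,0,0],
    [0,0,0,0,0,0],
    [0,0,0,0,0,0]
  ],
  "gripper": 1
}}

```text
time: 12.85
tool_pos: [0.5086, -0.1382, 0.1523]
ee_rot: [3.139, -0.0, -3.094]
wrist_force: [-0.7, 5.1, 1.5]
width: 0.0138
finger_force: 30.4
```

Emit:
{"op": "drive_tool", "data": {
  "commands": [
    [0,0.04,0,0,0,0],
    [0,0,0,0,0,0.5],
    [0,0,0,0,0,0.8],
    [0,0,0,0,0,0.8],
    [0,0,0,0,0,0.8],
    [0,0,0,0,0,0.8],
    [0,0,0,0,0,0.8],
    [0,0,0,0,0,0.8],
    [0,0,0,0,0,0.8],
    [0,0,0,0,0,0.8],
    [0,0,0,0,0,0.8],
    [0,0,0,0,0,0.8],
    [0,0,0,0,0,0.8],
    [0,0,0,0,0,0.8],
    [0,0,0,0,0,0.8],
    [0,0,0,0,0,0.8],
    [0,0,0,0,0,0.5],
    [0,0,0,0,0,0]
  ]
}}

```text
time: 15.1
tool_pos: [0.5084, -0.1384, 0.1523]
ee_rot: [-3.141, 0.0, 1.969]
wrist_force: [-0.9, 1.8, 0.9]
width: 0.0137
finger_force: 30.0
```

```bash
python3 -c "
from h import *
o=get_obs();print(o['wrist_torque'],o['ee_rot'],o['wrist_force'],o['joint_positions'][5])"
```

```text
[ 0.31534656 -0.04834113 -0.06993814] [-3.14102276e+00  4.66710825e-04  1.96916964e+00] [-0.92506012  1.84121571  0.89315649] -0.7711988050273971
```

Emit:
{"op": "drive_tool", "data": {
  "commands": [
    [0,0,0,0,0,0.4],
    [0,0,0,0,0,0.4],
    [0,0,0,0,0,0.2],
    [0,0,0,0,0,0.2],
    [0,0,0,0,0,0]
  ]
}}

```text
time: 15.72
tool_pos: [0.5084, -0.1384, 0.1523]
ee_rot: [-3.141, 0.001, 1.849]
wrist_force: [-1.1, 0.9, 0.6]
width: 0.014
finger_force: 30.0
```

```bash
python3 -c "
from h import *
o=get_obs();print(o['wrist_torque'],o['ee_rot'],o['wrist_force'],o['joint_positions'][5])"
```

```text
[0.07891765 0.05743038 0.18124878] [-3.14094337e+00  5.64486355e-04  1.84925256e+00] [-1.11940199  0.93336485  0.61979281] -0.6512736064480323
```

Emit:
{"op": "drive_tool", "data": {
  "commands": [
    [0,0,0,0,0,0.25],
    [0,0,0,0,0,0.25],
    [0,0,0,0,0,0]
  ]
}}

```text
time: 16.1
tool_pos: [0.5084, -0.1384, 0.1523]
ee_rot: [-3.141, 0.001, 1.799]
wrist_force: [-1.8, 0.0, -0.6]
width: 0.0144
finger_force: 31.1
```

```bash
python3 -c "
from h import *
o=get_obs();print(o['wrist_torque'],o['ee_rot'],o['wrist_force'],o['joint_positions'][5],o['width'])"
```

```text
[-0.14444623  0.20959191  0.5864506 ] [-3.14106954e+00  5.73573014e-04  1.79893061e+00] [-1.82099932  0.00423008 -0.60450792] -0.6009346556083308 0.014357616760146286
```

The torque rose to 0.59 N m against the stop, so the knob is tight. I'll release, lift and go over the pot.

Emit:
{"op": "drive_tool", "data": {
  "commands": [
    [0,0,0,0,0,0],
    [0,0,0,0,0,0],
    [0,0,0,0,0,0],
    [0,0,0,0,0,0],
    [0,0,-0.7,0,0,0],
    [0,0,-1,0,0,0],
    [0,0,-1,0,0,-0.7],
    [0,0,-1,0,0,-0.77],
    [0,0,0,0,0,0]
  ],
  "gripper": 0
}}

```text
time: 17.23
tool_pos: [0.51, -0.1386, 0.3047]
ee_rot: [3.135, 0.006, 1.945]
wrist_force: [0.3, -0.1, -0.0]
width: 0.0936
finger_force: 0.0
```

Emit:
{"op": "drive_tool", "data": {
  "commands": [
    [0.75,0.42,0,0,0,0],
    [0.75,0.42,0,0,0,0],
    [0.75,0.42,0,0,0,0],
    [0.75,0.42,0,0,0,0],
    [0.75,0.42,0,0,0,0],
    [0.75,0.42,0,0,0,0],
    [0.75,0.42,0,0,0,0],
    [0.75,0.42,0,0,0,0],
    [0.75,0.42,0,0,0,0],
    [0.75,0.42,0,0,0,0],
    [0.75,0.42,0,0,0,0],
    [0.75,0.42,0,0,0,0],
    [0,0,0,0,0,0]
  ]
}}

```text
time: 18.85
tool_pos: [0.5637, 0.2726, 0.2974]
ee_rot: [-3.137, -0.0, 1.948]
wrist_force: [0.0, -0.5, 0.3]
width: 0.0941
finger_force: 0.0
```

```bash
python3 p.py s5; python3 - <<'E'
from h import *
a=load('s5');W=cloud(a);z=W[...,2]
m=(z>.165)&(z<.18)&(abs(W[...,1]+.14)<.05)&(abs(W[...,0]-.51)<.05);P=W[m];r=cv2.minAreaRect(P[:,:2].astype(np.float32));print(m.sum(),P.mean(0),r,'expected bar angle deg',np.degrees(.139-1.4))
cv2.imwrite('pics/s5c.png',cv2.resize(a['image'][130:370,170:410],(600,600)))
E
```

```text
3055 [ 0.52087281 -0.2575722   0.10802318] [4.36214399e-04 1.29069946e-04 9.99999897e-01] theta -0.0004498901529338024 0.0007573644367519149
171 [ 0.50632525 -0.14196741  0.17290278] ((0.5068516731262207, -0.13872188329696655), (0.014131181873381138, 0.049718473106622696), 18.799423217773438) expected bar angle deg -72.2499779659968
```

View pics/s5c.png

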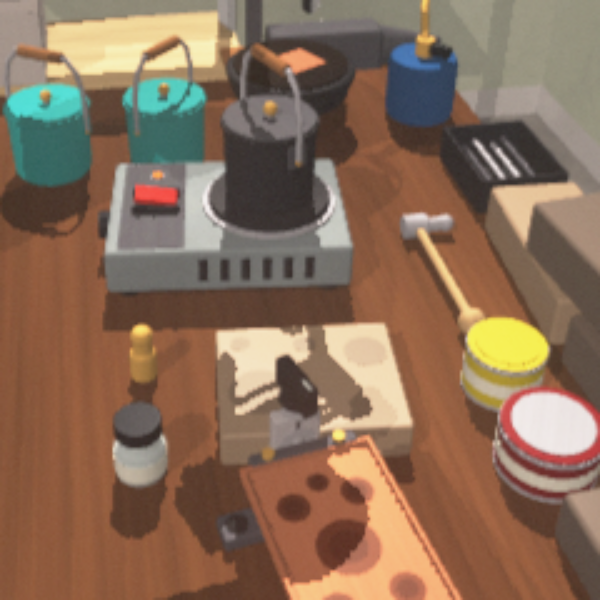

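The panel is level (θ≈0), and the bar is at −71° against the −72° expected for tight. The pot is untouched with the grip at crop (270,60), so I'll descend and pinch the bail.

Emit:
{"op": "drive_tool", "data": {
  "commands": [
    [-0.04,0,0.6,0,0,0],
    [0,0,0.6,0,0,0],
    [0,0,0.3,0,0,0],
    [0,0,0.11,0,0,0],
    [0,0,0,0,0,0]
  ]
}}

```text
time: 19.52
tool_pos: [0.5651, 0.2689, 0.2364]
ee_rot: [3.141, 0.0, 1.945]
wrist_force: [-0.0, -0.5, 0.4]
width: 0.094
finger_force: 0.0
```

Emit:
{"op": "drive_tool", "data": {
  "commands": [
    [0,0,0,0,0,0],
    [0,0,0,0,0,0],
    [0,0,0,0,0,0],
    [0,0,0,0,0,0],
    [0,0,0,0,0,0],
    [0,0,0,0,0,0],
    [0,0,0,0,0,0],
    [0,0,0,0,0,0],
    [0,0,0,0,0,0],
    [0,0,0,0,0,0]
  ],
  "gripper": 1
}}

```text
time: 20.78
tool_pos: [0.5654, 0.2694, 0.2363]
ee_rot: [3.14, 0.0, 1.946]
wrist_force: [2.4, 1.4, 0.9]
width: 0.0152
finger_force: 30.0
```

Emit:
{"op": "drive_tool", "data": {
  "commands": [
    [0,0,-0.05,0,0,0],
    [0,0,-0.15,0,0,0],
    [0,0,-0.25,0,0,0],
    [0,0,-0.2,0,0,0],
    [0,0,-0.1,0,0,0],
    [0,0,0,0,0,0]
  ]
}}

```text
time: 21.52
tool_pos: [0.5651, 0.2693, 0.2667]
ee_rot: [3.141, 0.0, 1.946]
wrist_force: [0.5, -0.2, -6.8]
width: 0.0153
finger_force: 30.0
```

```bash
python3 - <<'E'
from h import *
a=snap('side','s6');print(get_obs()['wrist_force'],get_obs()['wrist_torque'])
cv2.imwrite('pics/s6c.png',cv2.resize(a['image'][90:290,180:380],(500,500)))
E
```

```text
[-1.12531929  0.28321555 -8.4528426 ] [-0.07195415 -0.11953088 -0.00232924]
```

View pics/s6c.png

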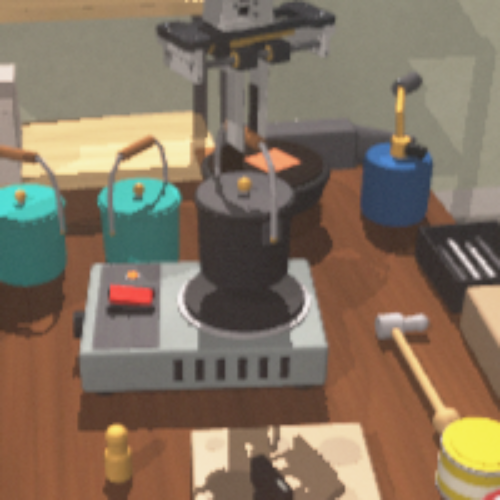

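The pot hangs upright, clear of the plate (weight about 0.8 kg). I'll carry it over the slab.

Emit:
{"op": "drive_tool", "data": {
  "commands": [
    [-0.2,-0.09,0,0,0,0],
    [-0.45,-0.2,0,0,0,0],
    [-0.64,-0.29,0,0,0,0],
    [-0.64,-0.29,0,0,0,0],
    [-0.64,-0.29,0,0,0,0],
    [-0.64,-0.29,0,0,0,0],
    [-0.64,-0.29,0,0,0,0],
    [-0.64,-0.28,0,0,0,0],
    [-0.64,-0.28,0,0,0,0],
    [-0.6,-0.26,0,0,0,0],
    [-0.45,-0.2,0,0,0,0],
    [-0.3,-0.13,0,0,0,0],
    [-0.15,-0.05,0,0,0,0],
    [0,0,0,0,0,0],
    [0,0,0,0,0,0],
    [0,0,0,0,0,0]
  ]
}}

```text
time: 23.58
tool_pos: [0.5527, -0.0199, 0.266]
ee_rot: [-3.142, -0.0, 1.947]
wrist_force: [-0.5, 0.6, -6.8]
width: 0.0156
finger_force: 30.0
```

```bash
python3 - <<'E'
from h import *
a=snap('side','s7');o=get_obs();print(o['wrist_force'],o['tool_pos'])
W=cloud(a);x,y,z=W[...,0],W[...,1],W[...,2]
m=(abs(x-.555)<.1)&(abs(y)<.1)&(z>.05)&(z<.16);P=W[m]
print(P[:,2].min(),P.min(0),P.max(0))
for lo in np.arange(.05,.16,.015):
    q=P[(P[:,2]>=lo)&(P[:,2]<lo+.015)]
    if len(q)>20:
        A=np.c_[q[:,:2],np.ones(len(q))];s=np.linalg.lstsq(A,(q[:,:2]**2).sum(1),rcond=None)[0];c=s[:2]/2;print(lo,len(q),c,np.sqrt(s[2]+c@c))
E
```

```text
[-0.14440639  0.40477833 -7.3862251 ] [ 0.55268647 -0.0200271   0.26595354]
0.11019440177806045 [ 0.49845542 -0.07146313  0.1101944 ] [ 0.60182562 -0.01587202  0.15998637]
0.11 152 [ 0.55122665 -0.01701945] 0.05164491120932491
0.125 223 [ 0.55112734 -0.01722139] 0.052016919020510186
0.14 234 [ 0.55106001 -0.01698153] 0.052304886706231415
0.155 80 [ 0.55120858 -0.01751016] 0.05228069926321596
```

Emit:
{"op": "drive_tool", "data": {
  "commands": [
    [0.15,0.1,0,0,0,0],
    [0.2,0.1,0,0,0,0],
    [0,0,0.2,0,0,0],
    [0,0,0.35,0,0,0],
    [0,0,0.35,0,0,0],
    [0,0,0.3,0,0,0],
    [0,0,0.15,0,0,0],
    [0,0,0.1,0,0,0],
    [0,0,0.06,0,0,0],
    [0,0,0.05,0,0,0],
    [0,0,0.04,0,0,0],
    [0,0,0,0,0,0]
  ]
}}

```text
time: 25.12
tool_pos: [0.5549, -0.0047, 0.202]
ee_rot: [-3.142, 0.0, 1.946]
wrist_force: [0.2, 0.0, -6.8]
width: 0.0154
finger_force: 30.0
```

Emit:
{"op": "drive_tool", "data": {
  "commands": [
    [0,0,0.03,0,0,0],
    [0,0,0.03,0,0,0],
    [0,0,0.02,0,0,0],
    [0,0,0.02,0,0,0],
    [0,0,0,0,0,0]
  ]
}}

```text
time: 25.75
tool_pos: [0.5551, -0.0047, 0.1982]
ee_rot: [3.141, 0.0, 1.946]
wrist_force: [0.2, 0.5, -7.2]
width: 0.015
finger_force: 30.0
```

Emit:
{"op": "drive_tool", "data": {
  "commands": [
    [0,0,0.02,0,0,0],
    [0,0,0.02,0,0,0],
    [0,0,0,0,0,0]
  ]
}}

```text
time: 26.12
tool_pos: [0.5558, -0.005, 0.1979]
ee_rot: [3.139, 0.002, 1.946]
wrist_force: [0.9, -1.4, -0.1]
width: 0.015
finger_force: 30.0
```

Emit:
{"op": "drive_tool", "data": {
  "commands": [
    [0,0,0,0,0,0],
    [0,0,0,0,0,0],
    [0,0,0,0,0,0],
    [0,0,0,0,0,0],
    [0,0,0,0,0,0],
    [0,0,-0.3,0,0,0],
    [0,0,-0.7,0,0,0],
    [0,0,-1,0,0,0],
    [0,0,-0.5,0,0,0]
  ],
  "gripper": 0
}}

```text
time: 27.25
tool_pos: [0.5556, -0.0047, 0.3003]
ee_rot: [3.137, 0.002, 1.946]
wrist_force: [-0.2, -0.2, -0.2]
width: 0.0936
finger_force: 0.0
```

Emit:
{"op": "drive_tool", "data": {
  "commands": [
    [0,0,0,0,0,-0.97],
    [0,0,0,0,0,-0.97],
    [0,0,0,0,0,-0.97],
    [0,0,0,0,0,-0.97],
    [0,0,0,0,0,-0.97],
    [0,0,0,0,0,-0.97],
    [0,0,0,0,0,-0.97],
    [0,0,0,0,0,-0.97],
    [0,0,0,0,0,-0.97],
    [0,0,0,0,0,-0.97],
    [0,0,0,0,0,-0.97],
    [0,0,0,0,0,0]
  ],
  "gripper": 1
}}

```text
time: 28.75
tool_pos: [0.5551, -0.0046, 0.2973]
ee_rot: [-3.142, 0.001, 3.012]
wrist_force: [-0.1, -0.2, 0.1]
width: 0.0002
finger_force: 0.0
```

Emit:
{"op": "drive_tool", "data": {
  "commands": [
    [0.51,0.76,0,0,0,0],
    [0.51,0.76,0,0,0,0],
    [0.51,0.76,0,0,0,0],
    [0.51,0.77,0,0,0,0],
    [0.51,0.77,0,0,0,0],
    [0.51,0.77,0,0,0,0],
    [0.51,0.77,0,0,0,0],
    [0.51,0.77,0,0,0,0],
    [0.51,0.76,0,0,0,0],
    [0,0,0,0,0,0]
  ]
}}

```text
time: 30.0
tool_pos: [0.4073, 0.2939, 0.2969]
ee_rot: [3.141, 0.0, 3.015]
wrist_force: [0.1, -0.2, 0.5]
width: 0.0004
finger_force: 0.0
```

```bash
python3 - <<'E'
from h import *
a=snap('side','s8')
cv2.imwrite('pics/s8c.png',cv2.resize(a['image'][120:380,170:430],(600,600)))
W=cloud(a);x,y,z=W[...,0],W[...,1],W[...,2]
m=(abs(x-.555)<.07)&(abs(y)<.07)&(z>.045)&(z<.14);P=W[m];print(P[:,2].min())
for lo in np.arange(.045,.14,.02):
    q=P[(P[:,2]>=lo)&(P[:,2]<lo+.02)]
    A=np.c_[q[:,:2],np.ones(len(q))];s=np.linalg.lstsq(A,(q[:,:2]**2).sum(1),rcond=None)[0];c=s[:2]/2;print(lo,len(q),c,np.sqrt(s[2]+c@c))
E
```

```text
0.04538634077247605
0.045 142 [ 0.55337449 -0.00142323] 0.05195472378175791
0.065 162 [ 0.55365673 -0.00146645] 0.052255496576767854
0.085 198 [ 0.55348802 -0.00143308] 0.0527127623430906
0.10500000000000001 282 [ 0.55573166 -0.00379792] 0.0532079981741397
0.125 237 [ 0.55513    -0.00227169] 0.055207423800623046
```

View pics/s8c.png

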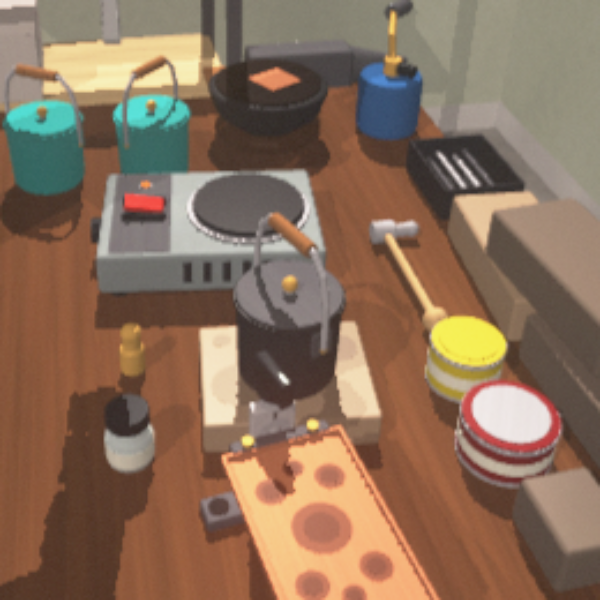

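The pot stands upright at the slab's centre, and the switch at crop (145,205) still has its near end up. I'll press it.

Emit:
{"op": "drive_tool", "data": {
  "commands": [
    [0,-0.06,0.8,0,0,0],
    [0,0,1,0,0,0],
    [0,0,1,0,0,0],
    [0,0,1,0,0,0],
    [0,0,0.7,0,0,0],
    [0,0,0.4,0,0,0],
    [0,0,0.2,0,0,0],
    [0,0,0,0,0,0]
  ]
}}

```text
time: 31.05
tool_pos: [0.4084, 0.2897, 0.0928]
ee_rot: [3.141, 0.001, 3.012]
wrist_force: [0.1, 0.5, 0.6]
width: 0.0003
finger_force: 0.0
```

Emit:
{"op": "drive_tool", "data": {
  "commands": [
    [0,0,0.08,0,0,0],
    [0,0,0.08,0,0,0],
    [0,0,0.08,0,0,0],
    [0,0,0.06,0,0,0],
    [0,0,0.04,0,0,0],
    [0,0,0,0,0,0]
  ]
}}

```text
time: 31.8
tool_pos: [0.4077, 0.29, 0.0786]
ee_rot: [-3.142, -0.0, 3.013]
wrist_force: [-1.1, 1.6, 1.4]
width: 0.0001
finger_force: 0.8
```

Emit:
{"op": "drive_tool", "data": {
  "commands": [
    [0,0,0.03,0,0,0],
    [0,0,0.03,0,0,0],
    [0,0,0.02,0,0,0],
    [0,0,0,0,0,0]
  ]
}}

```text
time: 32.3
tool_pos: [0.4079, 0.29, 0.0776]
ee_rot: [3.141, 0.0, 3.013]
wrist_force: [-6.0, -0.9, 10.0]
width: 0.0007
finger_force: 5.7
```

10 N means the paddle is at its stop. I'll lift clear and check everything.

Emit:
{"op": "drive_tool", "data": {
  "commands": [
    [0,0,-0.3,0,0,0],
    [0,0,-0.8,0,0,0],
    [0,0,-1,0,0,0],
    [0,0,-1,0,0,0],
    [0,0,-1,0,0,0],
    [-0.5,0,-0.8,0,0,0],
    [0,0,0,0,0,0],
    [0,0,0,0,0,0]
  ]
}}

```text
time: 33.3
tool_pos: [0.4273, 0.287, 0.27]
ee_rot: [-3.14, -0.002, 3.013]
wrist_force: [-0.3, -0.5, -0.3]
width: 0.0005
finger_force: 0.0
```

```bash
python3 p.py s9; python3 - <<'E'
from h import *
for t in('s0','s9'):
    a=load(t);W=cloud(a);x,y,z=W[...,0],W[...,1],W[...,2];hsv=cv2.cvtColor(a['image'],cv2.COLOR_BGR2HSV);H,S=hsv[...,0],hsv[...,1]
    m=((H<8)|(H>172))&(S>150)&(abs(x-.43)<.04)&(abs(y-.288)<.03)&(z>.068)
    P=W[m];A=np.c_[P[:,:2]-[.4317,.2882],np.ones(len(P))];print(t,'switch dz/dx',np.linalg.lstsq(A,P[:,2],rcond=None)[0][0],len(P))
    m=(z>.165)&(z<.178)&(abs(y+.14)<.03)&(abs(x-.507)<.04);P=W[m];print('knob',len(P),cv2.minAreaRect(P[:,:2].astype(np.float32)))
a,b=load('s0')['image'],load('s9')['image'];cv2.imwrite('pics/f.png',b)
E
```

```text
2359 [ 0.52907851 -0.27018844  0.10808955] [ 0.00122723 -0.00132627  0.99999837] theta -0.001031632480528694 0.0007355201090801508
s0 switch dz/dx -0.16595939105000962 101
knob 194 ((0.5069065690040588, -0.13911868631839752), (0.04859527200460434, 0.015507236123085022), 0.8839923143386841)
s9 switch dz/dx 0.17150620984412557 106
knob 171 ((0.507181704044342, -0.13901770114898682), (0.014046547934412956, 0.05051359161734581), 17.777189254760742)
```

View pics/f.png

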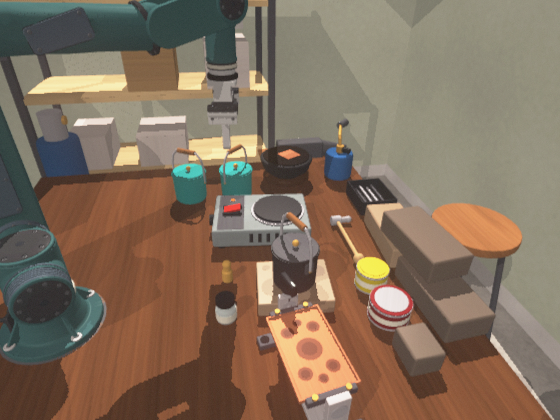

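The final view shows the panel level, the knob at −72° (tight) and the pot upright on the slab at (295,265). The switch has rocked from −0.17 to +0.17 slope, and the bystanders are in place.

```bash
python3 -c "
from bench import close_job;print(close_job())"
```

```text
the job is handed in; nothing more can be done
None
```

The job is handed in at about 33 s: the panel is level and locked with the knob at its stop, then the pot was set upright on the slab and the hotplate switched off; nothing else on the bench looked moved in the last picture.

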